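# Start the bench centrifuge

## Task

Start a spin on the small centrifuge, whose tubes are already loaded: push its lid down until it is fully shut, then switch it on by pressing down the raised left end of the power rocker at the left of its front panel (left and right as seen facing the panel), then tap the round start key at the right end of the panel. Touch each only lightly, with the fingertips: no control is pressed before its turn or while the lid is open, the lid is not lifted any further, and the bar-shaped lid-release key is left alone. Leave everything else on the bench where it is and finish with the hand clear.

Things in the scene. Friction and masses are not known exactly. Their poses are not given: they have to be found in the camera images.
- centrifuge: small off-white bench centrifuge, fixed: 300 mm deep (x) x 250 mm wide (y) x 177 mm tall with the lid shut. Origin: centre of its underside, on the bench. x axis from its front to its back, y to its left as one stands facing its panel, z up; it may stand turned by up to 0.25 rad. The rotor bowl, tubes loaded, is under the lid. Pushes of over 30 N on any part of it are rough.
- panel (a point): centre of the control panel at the centrifuge's front: x -105, y 0, z 133 mm in its frame (point axes as the centrifuge's). The panel is 90 mm deep, 250 wide, and slopes 15 degrees, lower to the front. On its middle line, from the left: power rocker y +85, flat display y +12, bar-shaped lid-release key y -38, round start key y -90 mm.
- lid (a joint): lid angle in rad: 0 = fully shut; starts ajar at 0.40 to 0.70, front edge raised. Its hinge is at the back, parallel to the centrifuge's y, at x +130, z 155 mm in its frame. The hinge is stiff: the lid stays where it is left; about 2 to 6 N near its front edge closes it. From 0 on it squeezes a rubber gasket: 10 N at the front sinks it 5 to 7 mm more, and it then stays at -0.01 to -0.03.
- lid_front (a point): the place to push: middle of the lid's upper face, 21 mm behind the slab's front edge; 165 mm from the hinge along the lid and 22 mm above the hinge line, square to the lid. The lid is a slab 186 mm deep, 212 wide, 22 thick, with a 9 mm finger lip in front. Lid shut: this point is at x -35, y 0, z 177 mm in the centrifuge frame.
- power (a joint): power rocker angle in rad: 0 = off, its left (outer, +y) end standing up; 0.34 = on, its left end pressed down, right end up. It stays where it is left; about 3 N at its end tips it; at 0.34 it meets a springy stop (10 N there sinks its end about 1 mm more).
- power_end (a point): upper face of the rocker's left end, moving with it. The rocker is a dark grey V-shaped paddle 34 mm long (along the centrifuge's y), 22 wide, pivoted at its middle 5 mm above the panel. This point is 11 mm left of the pivot and 12 mm above the panel when off, 13 left and 8 above when on. Press here or a few mm further out, closed fingers, straight down or square to the panel.
- start (a joint): start key travel in m: 0 = up, 0.006 = right at the bottom. Sprung: starts to move at about 1.2 N, 2.5 mm at 3.7 N, bottom at 7 N; comes back by itself. It counts as pressed beyond 0.0025.
- start_top (a point): centre of the top of the start key: round, grey, 26 mm across, standing 10 mm out of the panel (square to it) in a 33 mm ring, at the panel's right end. It moves with the key, square to the panel.
- lidkey (a joint): lid-release key travel in m: 0 = up, 0.006 = fully down. To be left alone.
- lidkey_top (a point): centre of the top of the lid-release key: a bar 22 mm long (front to back) and 10 wide, 8 mm out of the panel, 52 mm left of the start key. To be left alone.
- beaker: a clear-grey plastic beaker, open, 80 mm wide and 100 mm tall, standing to the left of the centrifuge; origin at the centre of its underside. To be left alone.
- rack: a grey tube rack, 78 x 112 x 42 mm, with white-capped tubes in it (49 mm to the cap tops), standing to the right of the centrifuge; origin at the centre of its underside. To be left alone.
- marker: a dark marker pen, 12 mm thick and 125 mm long, lying on the bench in front of the centrifuge; origin at its underside, mid-length. To be left alone.
- reagent: a glass reagent bottle with a cap, 68 mm wide and 145 mm tall, on the left of the bench; origin at the centre of its underside. To be left alone.
- tipbox: a pipette-tip box with a clear cover, 88 x 125 x 66 mm, on the right of the bench; origin at the centre of its underside. To be left alone.
- dishes: a stack of three round culture dishes, 90 mm wide and 42 mm tall, on the left of the bench; origin at the centre of its underside. To be left alone.
- pipette: a pipette lying on the bench at the right, about 240 mm long and 30 mm high; origin at the centre of its underside. To be left alone.

How it is judged:
By the outcome, as a careful person would: the job done as asked, in the order asked, and still so for the second after the job is handed in, with the robot touching nothing.
It also fails if it takes over 42 s, if anything falls off the work surface, if the arm or the gripper's body presses on something with over 40 N, if the wrist force passes 120 N, or if a joint passes its speed limit or range.

## Robot

A 7-joint arm with a two-finger parallel gripper is mounted at the origin on the work surface. World frame = base frame: x ahead of the robot, y to its left, z up, the work surface at z = 0. Lengths are in m, angles in rad, forces in N, time in s.
With the tool pointing down it reaches from about 0.4 to 0.9 m from the base axis. Payload 5.5 kg.
Tool frame: the origin (TCP) lies midway between the tips of the shut fingers; the grasp point (between the pads) lies 19 mm behind it (ctrl.pinch_z is the z of the grasp point in the tool frame, in m); z points along the fingers, y is the line along which they close (so a half turn about z gives the same grasp; the last joint's range is limited). The gripper opens to 85 mm and grips with 20 to 120 N. Pads are 22 mm wide; open, the fingers measure 114 mm over their backs; the gripper's body (76 mm by 85 mm) begins 54 mm behind the grasp point. The pads swing forward as they close: fully open they stand 13 mm farther back than shut.
Start: joints at [1.511, 0.501, -0.427, 1.55, 0.221, 1.138, -0.21], TCP at [0.206, -0.616, 0.231] pointing down, gripper open.
Joint ranges: [-2.88, 2.88], [-0.31, 2.03], [-1.54, 1.56], [0.2, 2.42], [-1.41, 4.55], [0.19, 2.02], [-2.57, 2.57]. Speed limits (rad/s): [2.57, 2.57, 3.14, 3.14, 3.14, 3.14, 3.14].

## Interface

Orientations are given as a unit quaternion [w, x, y, z].
In Python, from workcell import status, snapshot, job, ctrl gives the robot as it stands. The module is installed in compiled form; this text tells all that it offers.
- The arm moves only by the shell command python3 -m crank 'ROWS' [FORCE]. ROWS is JSON, a list of rows, each a list of 5 numbers: the finger opening in mm, from 0 to 85.4, then the shift along the world's x, y, z each as a share of 0.15 m, from -1 to 1, then the turn about the world's z as a share of 90 degrees, from -1 to 1. In form: [[jaw, x, y, z, spin], ...]. A call has 1 to 8 rows; each row shifts and turns the commanded pose from where the row before left it; what a row does not reach is not made up. A row lasts 1/8 s, in which the tool goes at most 62.5 mm and 10.7 degrees, less where a joint would pass 70% of its speed; a pose out of reach is approached as far as the arm can. A call with a number of a shift or a turn outside -1 to 1 is refused whole. A call with a gripper value outside its range is refused whole. The fingers move at their own pace and stop on an object; FORCE is the grip in N (left out, the last holds). Time passes only in rows, so rows that do not move let the fingers close. It gives the time, the measured TCP pose, the force, the opening and the grip force at its end, in the units of the state.
- status.state(): the state, without advancing time (a new reading comes with each control period).
- snapshot(name): name is "scene" or "top" or "wrist"; returns a dict with "img" (384x512x3 uint8, blue, green, red), "intrinsics" (3x3 intrinsics, pixels), "eye" and "orientation" of the camera in the world. Camera axes: x right, y up, looking along -z (the intrinsics and any distortion apply to the point x, -y, -z); pixel columns grow to the right and rows downward; lengths in m; the calibration is good to about 2 mm. A picture is of the moment at which its call begins. There is no depth.
- job.hand_in(): hands the job in; it is judged then, once.
The state is a dict: "t": time; "joint_pos": joint angles; "qvel": joint speeds; "effort": joint torques, N m; "position": TCP position; "ee_rot": TCP orientation; "force": force on the tool from outside, world axes, zero at the start; "wrist_torque": the same for the moment, N m; "opening": finger opening in m; "gripper_force": force on a finger pad.
Only numpy, scipy, OpenCV 4.12 (cv2) and the standard library are available. Lean on these libraries where they do the work, as an engineer would, in place of code of your own. Each camera call takes 0.05 s, during which the arm holds its last target. There are 200 camera calls.

## Working session

There is one attempt and no reset: what is moved stays moved. The work goes in short steps, Python scripts to look and compute and a shell command to move; the robot and the scene stay as the last step left them, time stands still between calls to the robot, and variables do not carry over. Pictures are saved under pics/ and viewed, at most 10 in all, crops included, and the job is handed in when it is done.

```bash
mkdir -p pics; python3 - <<'E'
from workcell import status,snapshot,ctrl
import cv2,pickle
print(status.state(),ctrl.pinch_z)
d={}
for n in("scene","top"):
    s=snapshot(n);d[n]=s;cv2.imwrite(f"pics/{n}0.png",cv2.resize(s["img"],(800,600),interpolation=cv2.INTER_CUBIC));print(n,s["intrinsics"],s["eye"],s["orientation"],[k for k in s])
pickle.dump(d,open("s0.pkl","wb"))
E
```

```text
{'t': 0.0, 'joint_pos': array([ 1.51118037,  0.50184995, -0.42679033,  1.55145415,  0.22078058,
        1.13830881, -0.21029025]), 'qvel': array([-0.0012193 , -0.00066655,  0.00063845, -0.00024233,  0.00083769,
       -0.00082734, -0.00081502]), 'effort': array([-4.19522780e-05, -5.69525349e+01, -5.81613958e+00, -2.80940938e+01,
        1.07158703e-02,  1.19144973e-02, -2.23446102e-05]), 'position': array([ 0.20594535, -0.61577241,  0.23025623]), 'ee_rot': array([-9.76562288e-04,  9.86996970e-01,  1.60735853e-01, -1.17902987e-04]), 'force': array([-0.10288449,  0.27226988,  0.32486394]), 'wrist_torque': array([ 0.04903875, -0.00177954, -0.01587576]), 'gripper_force': 0.0, 'opening': 0.08553564205182586} -0.0187
scene [[353.60749283   0.         254.51806852]
 [  0.         353.60749283 187.66825494]
 [  0.           0.           1.        ]] [0.94778516 0.64427897 1.19725295] [0.25762799 0.07948045 0.30521436 0.91332079] ['img', 'intrinsics', 'eye', 'orientation']
top [[479.53862178   0.         259.11237699]
 [  0.         479.53862178 191.01075593]
 [  0.           0.           1.        ]] [ 0.48195009 -0.00240161  1.49458819] [ 0.7082157   0.0147525  -0.02547392 -0.70538215] ['img', 'intrinsics', 'eye', 'orientation']
```

View pics/scene0.png

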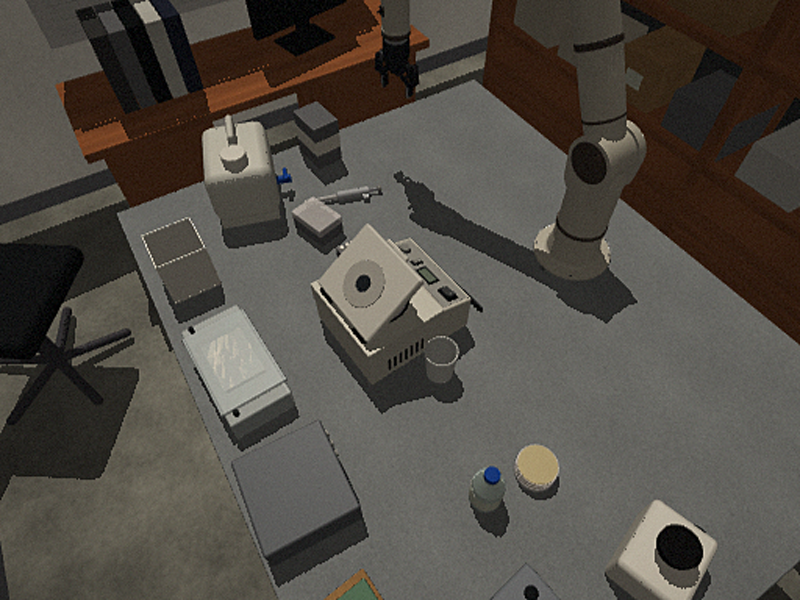

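View pics/top0.png

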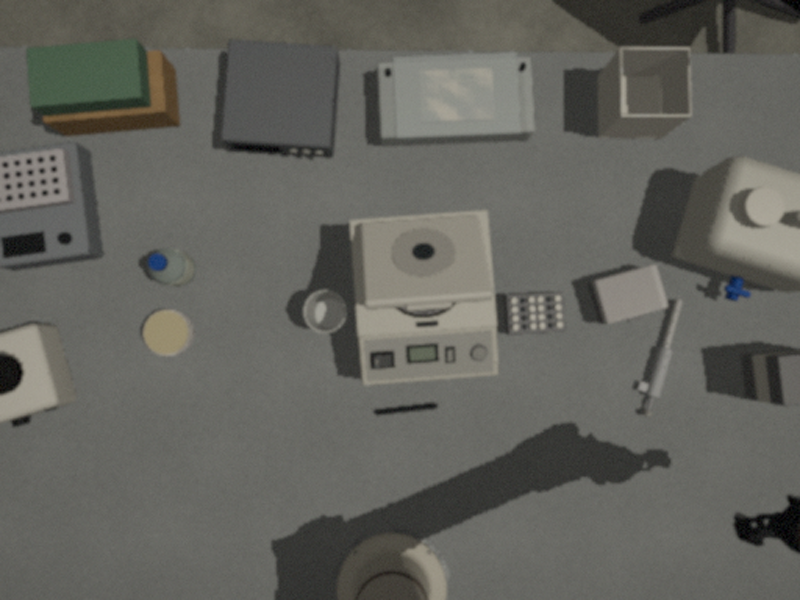

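The centrifuge faces the robot: in the top view (800 px wide) the rocker is near (382,360), the start key near (479,353), and the lid's front edge is at y≈300. I'll enlarge both views.

```bash
python3 - <<'E'
import cv2,pickle
d=pickle.load(open("s0.pkl","rb"))
t=d["top"]["img"][130:250,215:325];s=d["scene"]["img"][135:255,190:310]
t=cv2.resize(t,None,fx=5,fy=5,interpolation=cv2.INTER_CUBIC);s=cv2.resize(s,None,fx=5,fy=5,interpolation=cv2.INTER_CUBIC)
cv2.imwrite("pics/tc.png",cv2.convertScaleAbs(t,alpha=1.4));cv2.imwrite("pics/sc.png",cv2.convertScaleAbs(s,alpha=1.4))
E
```

```text
(no output)
```

View pics/tc.png

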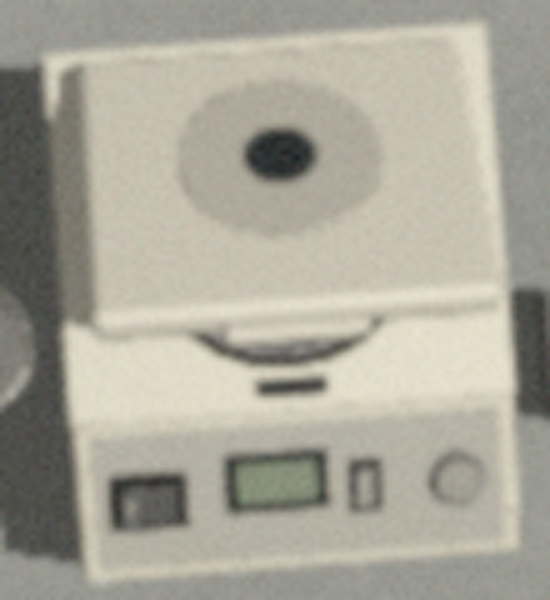

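View pics/sc.png

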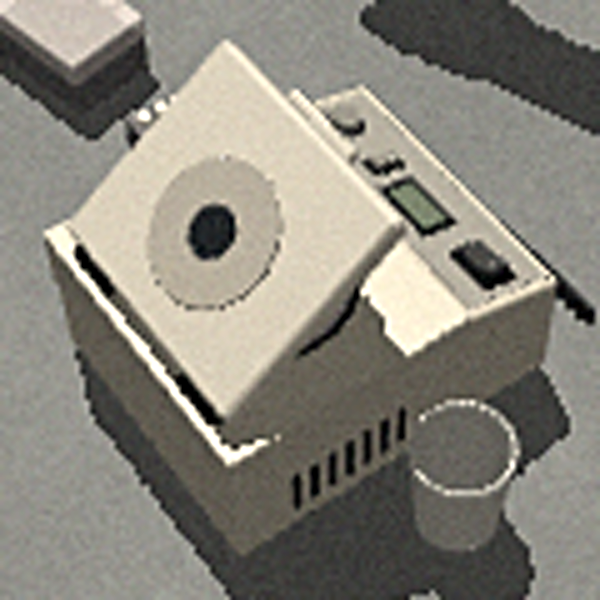

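```bash
cat > h.py <<'E'
import numpy as np,pickle
from scipy.spatial.transform import Rotation as R
from scipy.optimize import least_squares
def proj(s,P):
    q=s["orientation"];Rm=R.from_quat([q[1],q[2],q[3],q[0]])
    c=Rm.inv().apply(np.atleast_2d(P)-s["eye"])
    K=s["intrinsics"]
    return np.c_[K[0,0]*c[:,0]/-c[:,2]+K[0,2],K[1,1]*c[:,1]/c[:,2]+K[1,2]]
S=np.sin(np.radians(15));C=np.cos(np.radians(15))
def pan(y,u=0,h=0): # u back along the panel, h out of it
    return [-.105+u*C-h*S,y,.133+u*S+h*C]
def lid(L,h,y,a): return [.130-L*np.cos(a)+h*np.sin(a),y,.155+L*np.sin(a)+h*np.cos(a)]
def world(p,P): 
    P=np.atleast_2d(P);c,s=np.cos(p[2]),np.sin(p[2])
    return np.c_[p[0]+c*P[:,0]-s*P[:,1],p[1]+s*P[:,0]+c*P[:,1],P[:,2]]
E
python3 - <<'E'
from h import *
d=pickle.load(open("s0.pkl","rb"))
def pts(a):
    return {"top":[(pan(-.09,0,.01),(458,477)),(pan(.085,0,.0),(149,501)),(pan(.012),(276,481)),(pan(-.038,0,.005),(365,485)),
      (pan(.125,-.045),(90,582)),(pan(-.125,-.045),(518,548)),([.15,.125,.155],(43,57)),([.15,-.125,.155],(488,22)),
      (lid(.186,.022,.106,a),(97,322)),(lid(.186,.022,-.106,a),(500,290))],
    "scene":[(pan(-.09,0,.01),(346,119)),(pan(.012),(419,206)),(pan(.125,-.045),(553,280)),(pan(-.125,-.045),(362,88)),
      ([.15,.125,.155],(232,465)),([.15,-.125,.155],(47,232)),(lid(.186,.022,.106,a),(405,226)),(lid(.186,.022,-.106,a),(226,42))]}
off={"top":(215,130),"scene":(190,135)}
def f(p):
    r=[]
    for n,l in pts(p[3]).items():
        uv=proj(d[n],world(p,[q[0] for q in l]))
        r.append(uv-(np.array([q[1] for q in l])/5-.4+off[n]))
    return np.vstack(r).ravel()
o=least_squares(f,[.62,0,0,.5],loss="soft_l1");p=o.x;print(p);print(np.round(f(p).reshape(-1,2),1).tolist())
pickle.dump(p,open("p.pkl","wb"))
for n,q in dict(lidf=lid(.165,.022,0,p[3]),lip=lid(.195,.022,0,p[3]),shut=[-.035,0,.177],pwr=pan(.096,0,.012),pwr_on=pan(.098,0,.008),start=pan(-.09,0,.01)).items(): print(n,world(p,q)[0].round(4))
E
```

```text
[ 0.56100911 -0.0566508   0.08358403  0.59924213]
[[-0.2, 0.8], [-0.3, 0.0], [-0.0, 2.0], [-0.1, 0.2], [-1.3, 0.1], [0.4, -0.2], [-0.5, -0.5], [-1.1, -0.3], [-2.0, 0.9], [0.5, 0.7], [-0.9, -0.6], [-0.3, -0.1], [0.4, 0.5], [-1.1, -0.5], [-1.6, -0.1], [-2.1, -0.2], [-1.2, -0.5], [-1.3, -0.9]]
lidf [ 0.5671 -0.0561  0.2662]
lip [ 0.5425 -0.0582  0.2832]
shut [ 0.5261 -0.0596  0.177 ]
pwr [0.4453 0.03   0.1446]
pwr_on [0.4461 0.0321 0.1407]
start [ 0.4613 -0.1553  0.1427]
```

The fit is good to about 1 px: centrifuge at (0.561, -0.057), yaw 0.084, lid at 0.60 rad. I'll go over the lid with closed fingers.

```bash
python3 -m crank '[[0,0.1,0.2,0.15,-0.076],[0,0.2,0.31,0.15,-0.076],[0,0.2,0.31,0.15,0],[0,0.2,0.31,0.15,0],[0,0.2,0.31,0,0],[0,0.2,0.31,0,0],[0,0.2,0.31,0,0],[0,0.2,0.31,0,0]]' 20
```

```text
t: 1.1
position: [0.4317, -0.2592, 0.3212]
ee_rot: [0.0, 0.999, 0.042, -0.0]
force: [0.8, -1.3, -0.6]
opening: -0.0002
gripper_force: 0.0
```

```bash
python3 -m crank '[[0,0.185,0.27,0,0],[0,0.185,0.27,0,0],[0,0.185,0.27,0,0],[0,0.185,0.27,0,0],[0,0.185,0.27,0,0],[0,0,0,-0.13,0],[0,0,0,0,0]]'; python3 - <<'E'
from h import *
p=pickle.load(open("p.pkl","rb"))
for a in [.6,.5,.4,.3,.2,.1,0,-.03]: print(a,world(p,lid(.165,.022,0,a))[0].round(4), "contact dz",round(.011*np.tan(a),4))
E
```

```text
t: 1.98
position: [0.5688, -0.058, 0.2999]
ee_rot: [-0.0, 0.999, 0.043, -0.002]
force: [0.3, -0.6, 0.1]
opening: -0.0002
gripper_force: 0.0
0.6 [ 0.5672 -0.0561  0.2663] contact dz 0.0075
0.5 [ 0.5568 -0.057   0.2534] contact dz 0.006
0.4 [ 0.5476 -0.0578  0.2395] contact dz 0.0047
0.3 [ 0.54   -0.0584  0.2248] contact dz 0.0034
0.2 [ 0.5338 -0.0589  0.2093] contact dz 0.0022
0.1 [ 0.5291 -0.0593  0.1934] contact dz 0.0011
0 [ 0.5261 -0.0596  0.177 ] contact dz 0.0
-0.03 [ 0.5255 -0.0596  0.172 ] contact dz -0.0003
```

Descend to expected contact (z ≈ 0.274) and begin to push along the arc.

```bash
python3 -m crank '[[0,0,0,-0.1,0],[0,0,0,-0.05,0],[0,0,0,-0.03,0],[0,-0.02,0,-0.03,0],[0,-0.02,0,-0.03,0]]'
```

```text
t: 2.6
position: [0.5643, -0.0586, 0.2664]
ee_rot: [0.0, 0.999, 0.042, 0.001]
force: [-0.4, -0.6, 4.2]
opening: -0.0
gripper_force: 1.6
```

```bash
python3 -m crank '[[0,-0.035,0,-0.05,0],[0,-0.035,0,-0.05,0],[0,-0.03,0,-0.05,0],[0,-0.03,0,-0.05,0],[0,-0.025,0,-0.05,0],[0,-0.025,0,-0.05,0],[0,-0.02,0,-0.05,0],[0,-0.02,0,-0.05,0]]'
```

```text
t: 3.6
position: [0.5311, -0.0583, 0.2054]
ee_rot: [-0.0, 0.999, 0.042, 0.0]
force: [1.3, -1.5, 2.4]
opening: 0.0002
gripper_force: 1.2
```

```bash
python3 -m crank '[[0,-0.02,0,-0.05,0],[0,-0.01,0,-0.05,0],[0,0,0,-0.04,0],[0,0,0,-0.02,0],[0,0,0,-0.015,0],[0,0,0,0,0]]'
```

```text
t: 4.35
position: [0.5265, -0.0581, 0.1793]
ee_rot: [-0.0, 0.999, 0.042, 0.0]
force: [-0.4, 0.5, -0.6]
opening: 0.0002
gripper_force: 0.0
```

```bash
python3 -m crank '[[0,0,0,-0.01,0],[0,0,0,-0.01,0],[0,0,0,-0.01,0],[0,0,0,-0.005,0]]'; python3 -m crank '[[0,0,0,-0.007,0],[0,0,0,-0.007,0]]'
```

```text
t: 4.85
position: [0.5263, -0.0584, 0.1745]
ee_rot: [0.0, 0.999, 0.042, -0.0]
force: [-3.3, 0.4, 6.1]
opening: 0.0002
gripper_force: 3.2
t: 5.1
position: [0.5261, -0.0584, 0.1727]
ee_rot: [0.0, 0.999, 0.042, -0.0]
force: [-4.3, 0.3, 9.8]
opening: -0.0001
gripper_force: 4.8
```

```bash
python3 -m crank '[[0,0,0,-0.007,0],[0,0,0,-0.007,0],[0,0,0,0,0]]'
```

```text
t: 5.48
position: [0.526, -0.0584, 0.1709]
ee_rot: [0.0, 0.999, 0.042, -0.001]
force: [-6.3, -0.3, 11.7]
opening: -0.0003
gripper_force: 5.8
```

```bash
python3 -m crank '[[0,0,0,0.1,0],[0,0,0,0.3,0],[0,-0.27,0.3,0,0],[0,-0.27,0.3,0,0],[0,0,0,0,0]]'; python3 - <<'E'
from workcell import snapshot
from h import *
import cv2
p=pickle.load(open("p.pkl","rb"))
for u in(.096,.098,.1,.102): print(u,world(p,pan(u,0,.012))[0].round(4))
a=snapshot("top")["img"][130:250,215:325];s=snapshot("scene");pickle.dump(s,open("s1.pkl","wb"));s=s["img"][135:255,190:310];w=snapshot("wrist")["img"]
im=np.hstack([cv2.resize(x,(400,400),interpolation=cv2.INTER_CUBIC) for x in (s,w)])
cv2.imwrite("pics/b.png",cv2.convertScaleAbs(im,alpha=1.4))
E
```

```text
t: 6.1
position: [0.4432, 0.035, 0.2307]
ee_rot: [0.001, 0.999, 0.045, 0.0]
force: [0.0, -0.2, 0.7]
opening: -0.0003
gripper_force: 0.0
0.096 [0.4453 0.03   0.1446]
0.098 [0.4451 0.032  0.1446]
0.1 [0.4449 0.034  0.1446]
0.102 [0.4448 0.036  0.1446]
```

View pics/b.png

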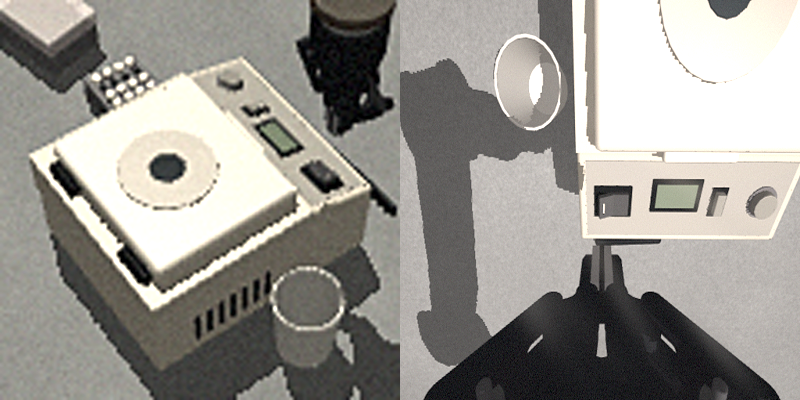

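Left: the lid lies flat and shut. Right: the fingertips (601,245) are in line with the rocker's left end (604,200). I'll press the rocker now.

```bash
python3 -m crank '[[0,0.013,0,-0.3,0],[0,0,0,-0.17,0],[0,0,0,-0.03,0],[0,0,0,-0.015,0],[0,0,0,-0.015,0]]'; python3 -m crank '[[0,0,0,-0.01,0],[0,0,0,-0.01,0]]'
```

```text
t: 6.88
position: [0.4486, 0.0314, 0.1515]
ee_rot: [0.0, 0.999, 0.042, 0.001]
force: [-0.1, 1.3, 0.0]
opening: -0.0
gripper_force: 0.0
t: 7.12
position: [0.4479, 0.0315, 0.1481]
ee_rot: [0.0, 0.999, 0.042, 0.001]
force: [0.2, -0.6, 2.0]
opening: -0.0
gripper_force: 1.2
```

```bash
python3 -m crank '[[0,0,0,-0.01,0],[0,0,0,-0.01,0]]'; python3 -m crank '[[0,0,0,-0.01,0],[0,0,0,-0.007,0]]'
```

```text
t: 7.38
position: [0.4485, 0.0324, 0.1452]
ee_rot: [-0.0, 0.999, 0.042, 0.001]
force: [1.4, 3.2, 4.6]
opening: 0.0001
gripper_force: 2.0
t: 7.62
position: [0.4485, 0.0323, 0.1425]
ee_rot: [-0.0, 0.999, 0.042, 0.001]
force: [0.6, 3.5, 8.1]
opening: -0.0003
gripper_force: 4.5
```

```bash
python3 -m crank '[[0,0,0,-0.005,0],[0,0,0,-0.004,0],[0,0,0,0,0]]'
```

```text
t: 8.0
position: [0.4487, 0.0324, 0.1419]
ee_rot: [-0.0, 0.999, 0.042, 0.001]
force: [-0.5, 2.9, 13.9]
opening: -0.0
gripper_force: 7.3
```

At the stop (14 N, stiff). Next I'll lift off, go over the start key and look.

```bash
python3 -m crank '[[0,0,0,0.1,0],[0,0,0,0.3,0],[0,0.02,-0.313,0,0],[0,0.02,-0.313,0,0],[0,0.02,-0.313,0,0],[0,0.025,-0.313,0,0],[0,0,0,0,0]]'; python3 - <<'E'
from workcell import snapshot
from h import *
import cv2
s=snapshot("scene")["img"][150:200,240:310];w=snapshot("wrist")["img"]
im=np.hstack([cv2.resize(x,(400,400),interpolation=cv2.INTER_CUBIC) for x in (s,w)])
cv2.imwrite("pics/c.png",cv2.convertScaleAbs(im,alpha=1.5))
E
```

```text
t: 8.88
position: [0.4584, -0.161, 0.2001]
ee_rot: [0.0, 0.999, 0.038, -0.001]
force: [0.4, 0.9, 0.8]
opening: 0.0001
gripper_force: 0.0
```

View pics/c.png

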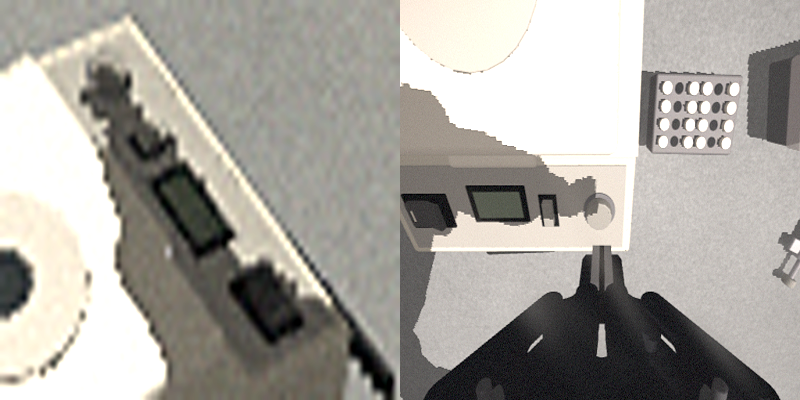

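The key is just ahead of the fingertips, in line with them (600,210). Centring and pressing.

```bash
python3 -m crank '[[0,0.02,0.035,-0.2,0],[0,0,0,-0.1,0],[0,0,0,-0.03,0],[0,0,0,-0.015,0]]'; python3 -m crank '[[0,0,0,-0.01,0],[0,0,0,-0.01,0]]'
```

```text
t: 9.48
position: [0.4633, -0.1507, 0.1491]
ee_rot: [0.0, 0.999, 0.042, 0.0]
force: [0.6, 0.7, -0.7]
opening: -0.0001
gripper_force: 0.0
t: 9.72
position: [0.4635, -0.1512, 0.1464]
ee_rot: [0.0, 0.999, 0.042, 0.0]
force: [-0.7, -0.9, 1.1]
opening: 0.0003
gripper_force: 0.0
```

```bash
python3 -m crank '[[0,0,-0.02,-0.01,0],[0,0,0,-0.01,0]]'; python3 -m crank '[[0,0,0,-0.01,0],[0,0,0,0,0]]'
```

```text
t: 9.98
position: [0.4637, -0.1542, 0.1433]
ee_rot: [0.0, 0.999, 0.042, 0.001]
force: [0.6, 0.3, 3.8]
opening: 0.0004
gripper_force: 1.6
t: 10.22
position: [0.464, -0.1542, 0.1419]
ee_rot: [0.0, 0.999, 0.042, 0.001]
force: [1.4, 0.7, 5.2]
opening: 0.0002
gripper_force: 2.3
```

```bash
python3 -m crank '[[0,0,0,-0.006,0],[0,0,0,0,0]]'; python3 -m crank '[[0,0,0,0.1,0],[0,0,0,0.4,0],[0,-0.2,-0.3,0.2,0],[0,-0.2,-0.3,0,0],[0,-0.1,-0.3,0,0],[0,0,-0.3,0,0],[0,0,0,0,0]]'; python3 - <<'E'
from workcell import snapshot
from h import *
import cv2
s=snapshot("scene")["img"][135:255,190:310];w=snapshot("top")["img"][130:250,215:335]
im=np.hstack([cv2.resize(x,(400,400),interpolation=cv2.INTER_CUBIC) for x in (s,w)])
cv2.imwrite("pics/e.png",cv2.convertScaleAbs(im,alpha=1.5))
E
```

```text
t: 10.48
position: [0.4642, -0.1542, 0.1412]
ee_rot: [0.0, 0.999, 0.042, 0.001]
force: [0.8, -0.0, 6.0]
opening: -0.0003
gripper_force: 2.7
t: 11.35
position: [0.3863, -0.3377, 0.2456]
ee_rot: [0.0, 0.999, 0.039, -0.0]
force: [1.0, 1.0, 0.3]
opening: -0.0
gripper_force: 0.0
```

View pics/e.png

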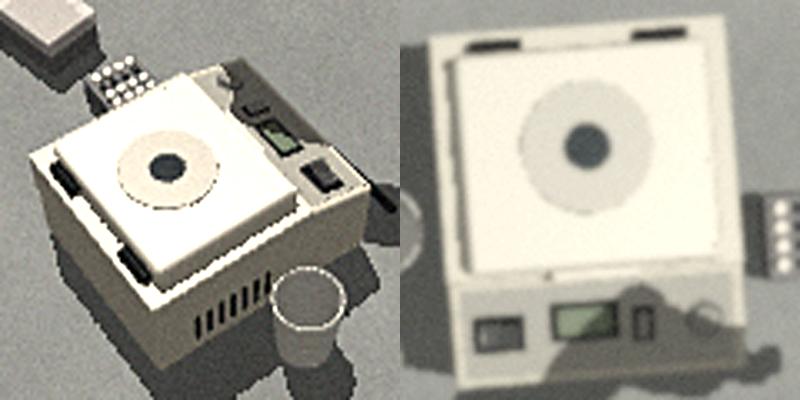

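The lid is shut and the hand is clear. The rocker at (500,333) is shaded differently from the start, which agrees with it having tipped over.

```bash
python3 -c "
from workcell import job;print(job.hand_in())"
```

```text
the job is handed in; nothing more can be done
None
```

The job is handed in: I shut the lid (12 N), pressed the power rocker to its stop (14 N), then tapped the start key (6 N), and the hand finished clear; no result came back, so I'm relying on forces and pictures.

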